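Load pellets and index the sample stage under the inspection head

ROBOT

A 6-joint arm with a two-finger parallel gripper is mounted at the origin on a cart in front of the work surface, level with it; the furniture and walls round the work are solid. World frame = base frame: x ahead of the robot, y to its left, z up, the work surface at z = 0. Lengths are in m, angles in rad, forces in N, time in s.
With the tool pointing down it reaches from about 0.375 to 0.9 m from the base axis. Payload 3.1 kg.
Tool frame: the origin (TCP) lies at the very end of the fingers, on their centre line; the grasp point (between the pads) lies 19 mm behind it; z points along the fingers, y is the line along which they close (so a half turn about z gives the same grasp; the last joint's range is limited). The gripper opens to 85 mm and grips with 20 to 120 N. Pads are 22 mm wide; open, the fingers measure 114 mm over their backs; the gripper's body (76 mm by 85 mm) begins 54 mm behind the grasp point. The pads swing forward as they close: fully open they stand 13 mm farther back than shut.
Start: joints at [-0.178, 0.527, 1.433, -0, 1.181, -0.178], TCP at [0.625, 0, 0.231] pointing down, gripper open.
Joint ranges: [-3.08, 3.08], [-0.75, 2.2], [0.22, 2.44], [-1.43, 4.57], [0, 2.65], [-2.85, 2.85]. Speed limits (rad/s): [2.79, 2.79, 3.14, 3.14, 3.14, 3.14].

INTERFACE

Orientations are given as [roll, pitch, yaw] about the fixed x, y, z axes, in that order (R = Rz(yaw) Ry(pitch) Rx(roll)).
In Python, from cell import robot gives the robot as it stands. Calls block until the motion is done:
- robot.move_to(position, orientation): joint-space move of the TCP to a pose.
- robot.move_l(position, rot=None, speed=0.15): straight line of the TCP; rot=None keeps the orientation; speed is the mean speed in m/s.
- robot.move_joints(angles): joint-space move.
- robot.grip(opening): finger opening in m; the grip force is fixed at half the most; returns when the fingers have stopped.
- robot.pause(seconds).
- robot.inverse_kinematics(position, orientation): joint angles nearest the present ones, or None.
- robot.state(): the state.
- robot.camera(name): name is "scene" or "side" or "wrist"; returns a dict with "pixels" (384x512x3 uint8, blue, green, red), "mtx" (3x3 intrinsics, pixels), "rvec" (rotation vector, rad) and "tvec" (3), from world to camera coordinates, as OpenCV has them. Camera axes: x right, y down, z forward; pixel columns grow to the right and rows downward; lengths in m; the calibration is good to about 2 mm. A picture is of the moment at which its call begins. There is no depth.
A pose or a line that the arm cannot do raises robot.Unreachable and nothing moves.
- robot.close_job(): hands the job in; it is judged then, once.
Trained networks look in the newest picture that a camera, given by its name, has taken for a name from the list of things; names that differ only in an ending like _2 or _b are one class to them, and where a whole thing is asked for, a point or a joint stands for the part that bears it (a point fixed in the world has none). Each returns a list of dicts, best first, with "p" (0 to 1); they miss things now and then, are a little off and sometimes report something else, mostly with a low value. They report only what shows in the picture. A call takes as long as a camera call. They do not tell look-alikes from the thing itself.
- robot.masks_of(camera, label): "mask" (384x512 bool, what is visible of it) and "box" ([left, top, right, bottom] in pixels, round what is visible of it).
The state is a dict: "time_s": time; "joints": joint angles; "joint_velocities": joint speeds; "joint_torque": joint torques, N m; "eef_pos": TCP position; "tool_rot": TCP orientation; "wrist_force": force on the tool from outside, world axes, zero at the start; "ft_torque": the same for the moment, N m; "finger_gap": finger opening in m; "gripper_force": force on a finger pad.
Only numpy, scipy, OpenCV 4.12 (cv2) and the standard library are available. Lean on these libraries where they do the work, as an engineer would, in place of code of your own. Each camera call takes 0.05 s, during which the arm holds its last target. There are 200 camera calls.

TASK

Pour all six ceramic pellets from the blue cup into the steel dish on the sliding stage, then stand the empty cup upright on the worktop again and let go of it. Then take the stage's orange grip, slide the dish to the left under the inspection head until the ball detent clicks into its notch, without running past the notch, and finish holding the stage there with the grip still between the fingers. Leave the amber flask where it stands.

Things in the scene. Friction and masses are not known exactly. Their poses are not given: they have to be found in the camera images.
- cup: Blue square plastic cup, open on top, 50 x 50 mm outside with upright flat sides, 70 mm high (walls and floor 3 mm), about 60 g, slick. Origin: centre of its underside; z points up out of the mouth, x and y square to its sides. Stands on the worktop left or right of the stage, turned by up to 0.5 rad; the six pellets stand on its floor in one layer.
- pellet1: One of six brick-red ceramic pellets, a solid cylinder 14 mm in diameter and 12 mm long, 10 g; starts in the cup. Origin: centre of one end face.
- pellet2: One of six brick-red ceramic pellets, a solid cylinder 14 mm in diameter and 12 mm long, 10 g; starts in the cup. Origin: centre of one end face.
- pellet3: One of six brick-red ceramic pellets, a solid cylinder 14 mm in diameter and 12 mm long, 10 g; starts in the cup. Origin: centre of one end face.
- pellet4: One of six brick-red ceramic pellets, a solid cylinder 14 mm in diameter and 12 mm long, 10 g; starts in the cup. Origin: centre of one end face.
- pellet5: One of six brick-red ceramic pellets, a solid cylinder 14 mm in diameter and 12 mm long, 10 g; starts in the cup. Origin: centre of one end face.
- pellet6: One of six brick-red ceramic pellets, a solid cylinder 14 mm in diameter and 12 mm long, 10 g; starts in the cup. Origin: centre of one end face.
- dish (a point): Centre of the inner floor of the round steel dish fixed on the stage's carriage; z up, y along the rail in the sliding direction, x away from the robot. Inner diameter 94 mm at the floor, 114 mm at the rim; outer 120 mm; the rim is 31 mm above this point (80 mm above the worktop). The dish starts near the right end of the rail, uncovered.
- grip (a point): Point on the axis of the carriage's orange upright grip, 125 mm in front (robot side) of the dish centre; y along the rail, the sliding direction. A rounded bar 16 mm thick along the rail, 24 mm across it, standing on a flat black arm (top 44 mm above the worktop), its top 86 mm above the worktop. This point is 68 mm above the worktop.
- carriage (a joint): Slide of the carriage along the rail in m: 0 at the right end stop, 0.22 at the left, growing in the +y direction of grip (to the robot's left). Starts at 0 to 0.025. About 1.5 N friction plus 8 N per m/s. 38 to 22 mm before the notch the detent ball rides up a ramp (3 to 6 N in all); in the last 4 mm it drops in and pulls the carriage on; pushing on out of the notch takes 12 to 18 N.
- notch (a point): Middle of the V notch in the steel strip on the carriage's back edge, 36 mm above the worktop. The notch is about 9 mm wide at its mouth.
- detent (a point): Tip of the sprung detent ball in the foot of the inspection head, 36 mm above the worktop, behind the rail. Its y points along the rail in the sliding direction. Its place along the rail varies (carriage values of about 0.145 to 0.185). The carriage is at the notch when notch and detent coincide along y.
- head: Inspection head, fixed: steel foot block and post behind the rail, arm toward the robot, round black camera with a 68 mm light ring over the rail, underside 192 mm and top 267 mm above the worktop. Origin: worktop level, on the rail's centre line straight under the camera; x away from the robot, y along the rail.
- stage: Aluminium stage base, 130 x 380 x 14 mm with end blocks to 38 mm high, fixed on the worktop, turned by up to 0.15 rad. Origin: centre of its underside; y along the rail, the sliding direction.
- amber_flask: Bystander: small conical glass flask with amber broth, 52 mm wide, 85 mm high, standing on the other side of the stage from the cup. Origin: centre of its underside.
Not all that is in view belongs to the job. Several things have the shape of the cup; the one meant has the colours described above.

How it is judged:
By the outcome, as a careful person would: the job done as asked, in the order asked, and still so for the second after the job is handed in, while the arm keeps its last pose, push and grip.
It also fails if it takes over 72 s, if anything falls off the work surface, if the arm or the gripper's body presses on something with over 40 N, if the wrist force passes 120 N, or if a joint passes its speed limit or range.

## Working session

There is one attempt and no reset: what is moved stays moved. The work goes in short steps, each a Python script; the robot and the scene stay as the last script left them, time stands still between calls to the robot, and variables do not carry over. Pictures are saved under pics/ and viewed, at most 10 in all, crops included, and the job is handed in when it is done.

```bash
mkdir -p pics; ls
cat > h.py <<'E'
import numpy as np, cv2
from cell import robot
def shot(cam):
    c=robot.camera(cam); return c
def P(c):
    R,_=cv2.Rodrigues(np.array(c["rvec"],float)); return np.array(c["mtx"],float),R,np.array(c["tvec"],float).ravel()
def ray(c,uv,z):
    K,R,t=P(c); d=R.T@np.linalg.inv(K)@np.array([uv[0],uv[1],1.]); o=-R.T@t
    return o+d*(z-o[2])/d[2]
def proj(c,X):
    K,R,t=P(c); p=(K@(R@np.atleast_2d(X).T+t[:,None])); return (p[:2]/p[2]).T
E
python3 - <<'E'
from h import *
import pickle
cs={}
for n in ["scene","side"]:
    c=shot(n); cs[n]=c; 
    K,R,t=P(c); print(n,(-R.T@t).round(3),(R.T@[0,0,1]).round(2))
    for l in ["cup","dish","grip","notch","detent","head","stage","amber_flask","pellet1"]:
        for m in robot.masks_of(n,l)[:3]: 
            ys,xs=np.nonzero(m["mask"]); print(n,l,round(m["p"],2),np.array(m["box"]).round(0),c["pixels"][m["mask"]].mean(0).round() if len(xs) else None)
im=np.vstack([cs["scene"]["pixels"],cs["side"]["pixels"]]) 
cv2.imwrite("pics/scene.png",cv2.resize(cs["scene"]["pixels"],(800,600),interpolation=cv2.INTER_CUBIC))
cv2.imwrite("pics/side.png",cv2.resize(cs["side"]["pixels"],(800,600),interpolation=cv2.INTER_CUBIC))
pickle.dump(cs,open("c0.pkl","wb"))
print(robot.state())
E
```

```text
pics
scene [-0.081 -0.718  0.921] [ 0.49  0.56 -0.67]
scene cup 0.96 [171. 141. 192. 167.] [109.  50.  13.]
scene cup 0.96 [147. 160. 175. 188.] [ 93.  74. 127.]
scene cup 0.8 [140. 142. 155. 174.] [ 92.  71. 128.]
scene dish 0.73 [255. 181. 324. 230.] [ 98. 103.  99.]
scene grip 0.69 [255. 179. 323. 230.] [ 99. 103.  99.]
scene notch 0.8 [254. 179. 324. 233.] [ 98. 103.  99.]
scene detent 0.56 [250. 110. 301. 181.] [88. 87. 81.]
scene head 0.78 [250. 109. 301. 182.] [87. 86. 80.]
scene stage 0.58 [218. 156. 334. 243.] [142. 143. 136.]
scene amber_flask 0.8 [312. 260. 335. 290.] [157. 168. 166.]
side [ 0.297 -1.21   0.708] [ 0.18  0.87 -0.45]
side cup 0.74 [179. 133. 200. 156.] [117.  97. 151.]
side cup 0.7 [191. 159. 210. 186.] [34. 54. 80.]
side cup 0.69 [209. 139. 223. 164.] [130.  74.  38.]
side dish 0.62 [231. 182. 305. 222.] [ 98. 103. 104.]
side grip 0.76 [230. 185. 307. 222.] [ 98. 103. 103.]
side detent 0.83 [255. 110. 315. 197.] [113. 116. 115.]
side head 0.8 [253. 110. 318. 196.] [114. 117. 116.]
side head 0.68 [229. 184. 309. 224.] [101. 106. 106.]
side stage 0.69 [228. 164. 315. 241.] [124. 126. 123.]
side amber_flask 0.67 [245. 241. 269. 282.] [160. 168. 170.]
{'time_s': 1.0, 'joints': array([-1.78510906e-01,  5.27466723e-01,  1.43270722e+00,  9.80150926e-06,
        1.18141171e+00, -1.78511400e-01]), 'joint_velocities': array([-3.98723385e-04,  5.38277572e-04,  4.10208840e-05, -1.19436851e-03,
        1.33680566e-03, -1.12400551e-03]), 'joint_torque': array([ 1.30560024e-04, -4.42326057e+01, -1.78425425e+01, -1.33328153e-04,
        7.67778838e-04,  1.53711386e-05]), 'eef_pos': array([6.24971923e-01, 3.04471621e-05, 2.31328562e-01]), 'tool_rot': array([ 3.14158415e+00, -7.67976905e-06,  1.57079310e+00]), 'wrist_force': array([ 0.43838271,  0.27748983, -0.34817938]), 'ft_torque': array([ 0.02073108, -0.02890001,  0.068176  ]), 'gripper_force': 0.0, 'finger_gap': 0.08513599395769463}
```

View pics/scene.png

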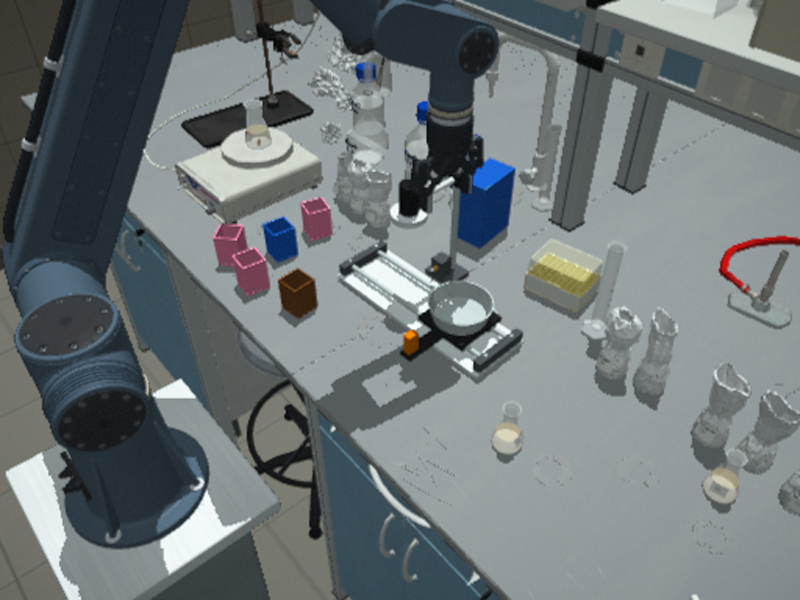

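View pics/side.png

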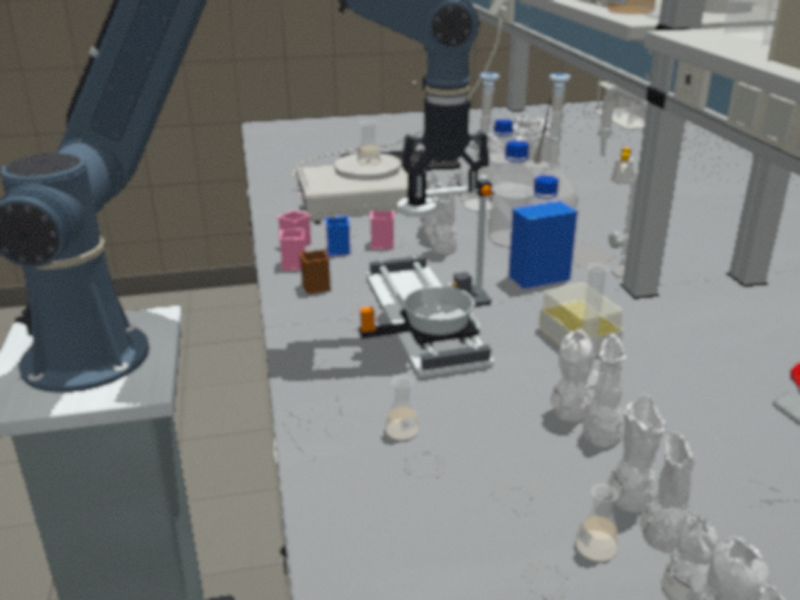

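The scene view shows the blue cup at about (281,240) of 800x600, with pink cups at (230,245), (250,270) and (316,217) and a brown one at (298,292). The dish is at (461,307), the orange grip at (411,343) and the detent foot at (437,265). The flask is at (508,432), on the right.

Run:
```python
from h import *
import pickle
cs=pickle.load(open("c0.pkl","rb")); c=cs["scene"]; s=.64
for n,u,z in [("blue top",(280,226),.07),("pinkR top",(316,205),.07),("pinkL top",(230,231),.07),("pinkF top",(250,257),.07),("brown top",(298,278),.07),("dish rim",(461,304),.08),("grip top",(411,336),.086),("det foot",(440,265),.04),("camera ring",(408,212),.192),("flask",(507,448),0),
 ("stage c1",(340,279),.0),("stage c4",(478,377),0),("stage c3",(522,338),0.01),("black arm",(410,352),.044)]:
    print(n,ray(c,(u[0]*s,u[1]*s),z).round(3))
im=c["pixels"].astype(int)
o=(im[...,2]>180)&(im[...,0]<80)&(im[...,1]<160)
n,l,st,ce=cv2.connectedComponentsWithStats(o.astype(np.uint8)); print(st[1:],ce[1:])
# go look above the stage/cup with wrist camera
b=ray(c,(280*s,226*s),.07)
print(robot.inverse_kinematics([b[0]-.05,b[1],.33],[np.pi,0,np.pi/2]))
robot.move_to([b[0]-.07,b[1]-.03,.33],[np.pi,0,np.pi/2])
w=shot("wrist"); K,R,t=P(w); print("wrist cam",(-R.T@t).round(3),(R.T@[0,0,1]).round(2),robot.state()["eef_pos"],robot.state()["time_s"])
for m in robot.masks_of("wrist","cup"): print(m["p"],m["box"],w["pixels"][m["mask"]].mean(0))
cv2.imwrite("pics/w1.png",w["pixels"]); pickle.dump(w,open("w1.pkl","wb"))
```

```text
blue top [0.483 0.34  0.07 ]
pinkR top [0.584 0.355 0.07 ]
pinkL top [0.395 0.392 0.07 ]
pinkF top [0.382 0.291 0.07 ]
brown top [0.418 0.177 0.07 ]
dish rim [ 0.594 -0.083  0.08 ]
grip top [ 0.469 -0.091  0.086]
det foot [0.675 0.058 0.04 ]
camera ring [0.603 0.074 0.192]
flask [ 0.477 -0.317  0.   ]
stage c1 [0.522 0.193 0.   ]
stage c4 [ 0.549 -0.18   0.   ]
stage c3 [ 0.671 -0.17   0.01 ]
black arm [ 0.469 -0.088  0.044]
[[492 152   4   1   4]
 [501 152   1   1   1]
 [462 154  20  20  78]
 [467 175   9   8  16]
 [259 211   7   6  26]] [[493.5        152.        ]
 [501.         152.        ]
 [468.03846154 162.66666667]
 [471.4375     178.75      ]
 [262.07692308 213.73076923]]
[ 4.63259091e-01  3.22857089e-01  1.49128732e+00 -4.44089210e-16
  1.32744824e+00  4.63259091e-01]
wrist cam [0.413 0.381 0.472] [-0.   -0.28 -0.96] [0.41371722 0.30953126 0.32956743] 2.4917
0.93 [213.7, 48.6, 271.6, 115.4] [147.22556391 122.70394737 191.87781955]
0.88 [364.5, 87.9, 435.8, 144.0] [101.06385243  84.39659454 136.95672224]
0.83 [242.1, 220.7, 284.3, 278.2] [31.93688177 50.5120113  72.99717381]
0.74 [214.1, 144.4, 257.2, 195.3] [130.09764475 107.50736016 175.92836114]
0.64 [290.5, 106.5, 347.7, 155.0] [137.52268811  73.06375646  42.1481907 ]
```

View pics/w1.png

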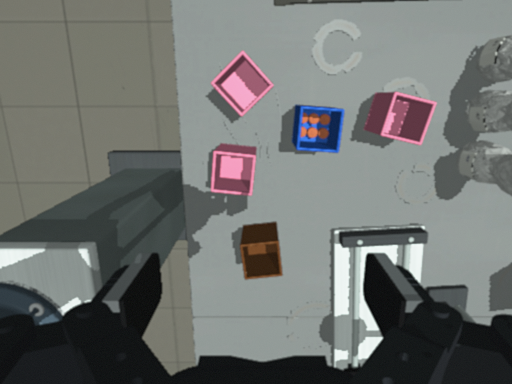

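The wrist view shows the blue cup at about (318,128), with the pellets visible inside. Next I fit its pose and take a wrist look at the stage.

```bash
cat >> h.py <<'E'
from scipy.optimize import minimize
from scipy.spatial.transform import Rotation as Ro
def bluemask(c,X,r=60):
    hsv=cv2.cvtColor(np.ascontiguousarray(c["pixels"]),cv2.COLOR_BGR2HSV)
    m=((hsv[...,0]>100)&(hsv[...,0]<125)&(hsv[...,1]>120)&(hsv[...,2]>25)).astype(np.uint8)
    u=proj(c,X)[0]; k=np.zeros_like(m); cv2.circle(k,tuple(int(v) for v in u),r,1,-1); m*=k
    n,l,st,_=cv2.connectedComponentsWithStats(m); i=1+np.argmax(st[1:,4]); m=(l==i).astype(np.uint8)
    cn,_=cv2.findContours(m,0,2); f=np.zeros_like(m); cv2.drawContours(f,cn,-1,1,-1); return f
def cuppose(views,x0):
    S=np.array([[a,b,z] for z in(0,.07) for a,b in((-1,-1),(1,-1),(1,1),(-1,1))],float)*[.025,.025,1]
    Ms=[(c,cv2.resize(bluemask(c,[*x0[:2],.035]),None,fx=4,fy=4,interpolation=cv2.INTER_LINEAR)) for c in views]
    def cost(p):
        e=0
        for c,M in Ms:
            X=S@Ro.from_euler('z',p[2]).as_matrix().T+[p[0],p[1],0]
            k=np.zeros_like(M); h=cv2.convexHull((proj(c,X)*4+1.5).astype(np.float32)); cv2.fillConvexPoly(k,h.round().astype(int),1)
            e+=1-(k&M).sum()/max(1,(k|M).sum())
        return e/len(Ms)
    best=min((minimize(cost,[*x0[:2],a],method="Nelder-Mead",options=dict(initial_simplex=[[x0[0],x0[1],a],[x0[0]+.01,x0[1],a],[x0[0],x0[1]+.01,a],[x0[0],x0[1],a+.2]],xatol=1e-4)) for a in(-.5,-.25,0,.25,.5)),key=lambda r:r.fun)
    return best.x,best.fun
E
python3 - <<'E'
from h import *
import pickle
cs=pickle.load(open("c0.pkl","rb")); w=pickle.load(open("w1.pkl","rb"))
print("wrist",cuppose([w],[.483,.34])); print("both",cuppose([w,cs["scene"]],[.483,.34]))
for a in (-1.2,-1.95,-1.57):
    q=robot.inverse_kinematics([.62,-.09,.31],[np.pi,0,a]); print(a,q)
    if q is not None: break
robot.move_to([.62,-.09,.31],[np.pi,0,a])
w=shot("wrist"); K,R,t=P(w); print("wrist cam",(-R.T@t).round(3),(R.T@[0,0,1]).round(2),robot.state()["time_s"])
cv2.imwrite("pics/w2.png",cv2.resize(w["pixels"],(800,600),interpolation=cv2.INTER_CUBIC)); pickle.dump(w,open("w2.pkl","wb"))
E
```

```text
wrist (array([ 0.4804492 ,  0.34213579, -0.06328009]), np.float64(0.03571938848406919))
both (array([ 0.48032116,  0.34261416, -0.09193042]), np.float64(0.06491016755868523))
-1.2 [-3.22269974e-01  4.55285454e-01  1.33208131e+00 -4.44089210e-16
  1.35422589e+00  2.44852635e+00]
wrist cam [ 0.646 -0.156  0.453] [-0.1   0.26 -0.96] 4.35
```

View pics/w2.png

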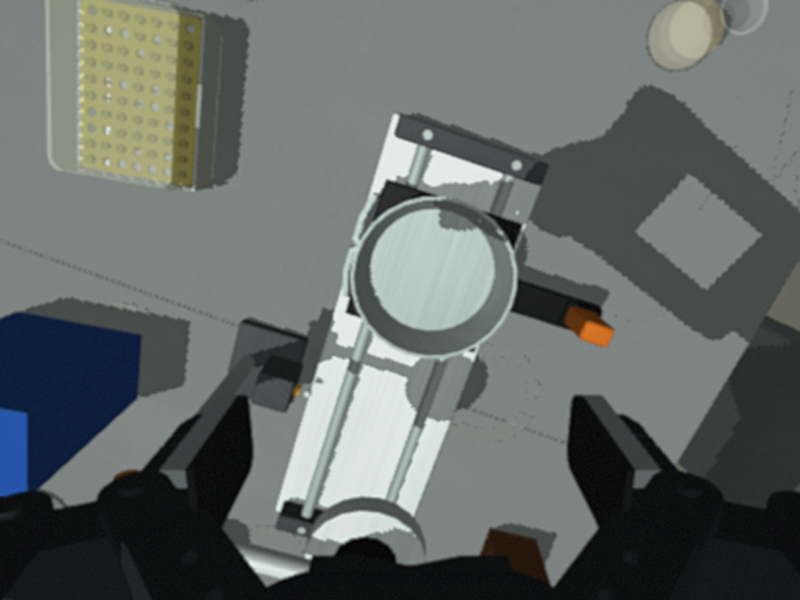

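The wrist view shows the dish rim centre at about (436,275), the grip top at (597,333), the detent ball at about (298,392), the right end block's corners at (400,115) and (547,162), and the head ring at the bottom. Next I work out the stage geometry and search for feasible grasp and pour poses.

Run:
```python
from h import *
import pickle
w=pickle.load(open("w2.pkl","rb")); s=.64
pt=lambda n,u,z:print(n,ray(w,(u[0]*s,u[1]*s),z).round(4))
pt("floor c",(433,267),.049);pt("rim c",(437,276),.08);pt("grip top",(597,333),.086);pt("ball",(297,392),.036)
pt("base corner R-far",(395,113),.014);pt("base L-far",(277,507),.014);pt("blk R far",(399,114),.038);pt("blk R near",(548,163),.038); pt("flask",(675,30),.0)
pt("rail1a",(415,175),.03);pt("rail1b",(307,515),.03)
# reachability of oblique pick and pour; alpha tilt, dir g = azimuth of tool horizontal direction
cup=np.array([.4804,.3424]); cy=-.07; dish=np.array([.595,-.085])
def rot(al,az):  # tool z = sin(al)*h(az) - cos(al) z ; tool y horizontal, perpendicular
    z=np.array([np.sin(al)*np.cos(az),np.sin(al)*np.sin(az),-np.cos(al)])
    out=[]
    for sg in(1,-1):
        y=sg*np.array([-np.sin(az),np.cos(az),0]); out.append(np.c_[np.cross(y,z),y,z])
    return out
def ik(g,Rm,back=.019):
    return robot.inverse_kinematics((np.array(g)+back*Rm[:,2]).tolist(),Ro.from_matrix(Rm).as_euler('xyz').tolist())
D=np.deg2rad
for k in range(4):
    az=cy+k*np.pi/2
    for al in(30,45,60,75):
        for i,Rm in enumerate(rot(D(al),az)):
            q=ik([*cup,.042],Rm); q2=ik([*cup,.15],Rm)
            if q is not None and q2 is not None: print("pick az",round(az,2),al,i,np.round(q,2),np.round(q2,2))
for az in np.arange(0,2*np.pi,np.pi/4):
    for b in(-40,-60,-75):
        for i,Rm in enumerate(rot(D(b),az)):
            h=np.array([np.cos(az),np.sin(az)]); q=ik([*(dish-.03*h),.16],Rm)
            if q is not None: print("pour az",round(az,2),b,i,np.round(q,2))
```

```text
floor c [ 0.5971 -0.0817  0.049 ]
rim c [ 0.5957 -0.0824  0.08  ]
grip top [ 0.4726 -0.0864  0.086 ]
ball [0.6628 0.0634 0.036 ]
base corner R-far [ 0.6656 -0.1771  0.014 ]
base L-far [0.6445 0.197  0.014 ]
blk R far [ 0.6616 -0.1764  0.038 ]
blk R near [ 0.5453 -0.1845  0.038 ]
flask [ 0.4879 -0.3114  0.    ]
rail1a [ 0.6347 -0.14    0.03  ]
rail1b [0.6159 0.1824 0.03  ]
pick az -0.07 45 0 [0.65 0.89 2.   4.08 0.61 1.28] [0.65 0.64 1.99 4.45 0.5  0.85]
pick az -0.07 45 1 [ 0.65  0.89  2.    4.08  0.61 -1.86] [ 0.65  0.64  1.99  4.45  0.5  -2.29]
pick az -0.07 60 0 [0.72 1.02 2.04 3.97 1.   1.51] [0.72 0.77 2.07 4.1  0.85 1.28]
pick az -0.07 60 1 [ 0.72  1.02  2.04  3.97  1.   -1.63] [ 0.72  0.77  2.07  4.1   0.85 -1.86]
pick az -0.07 75 0 [0.77 1.18 2.03 3.97 1.35 1.62] [0.77 0.93 2.09 4.01 1.23 1.48]
pick az -0.07 75 1 [ 0.77  1.18  2.03  3.97  1.35 -1.52] [ 0.77  0.93  2.09  4.01  1.23 -1.66]
pick az 1.5 30 0 [0.19 0.8  1.86 1.04 0.59 2.48] [0.19 0.6  1.83 0.8  0.74 2.79]
pick az 1.5 30 1 [ 0.19  0.8   1.86  1.04  0.59 -0.66] [ 0.19  0.6   1.83  0.8   0.74 -0.35]
pick az 1.5 45 0 
[... 3894 characters left out ...]
.9   1.5   1.32  1.92]
pour az 4.71 -40 0 [-0.55  0.74  1.51  0.6   1.35 -0.82]
pour az 4.71 -40 1 [-0.55  0.74  1.51  0.6   1.35  2.32]
pour az 4.71 -60 0 [-0.63  0.87  1.46  0.78  1.59 -0.95]
pour az 4.71 -60 1 [-0.63  0.87  1.46  0.78  1.59  2.2 ]
pour az 4.71 -75 0 [-0.66  0.99  1.42  0.89  1.78 -1.  ]
pour az 4.71 -75 1 [-0.66  0.99  1.42  0.89  1.78  2.14]
pour az 5.5 -40 0 [-0.42  0.84  1.26  0.23  1.7  -1.25]
pour az 5.5 -40 1 [-0.42  0.84  1.26  0.23  1.7   1.89]
pour az 5.5 -60 0 [-0.45  0.99  1.11  0.33  2.04 -1.25]
pour az 5.5 -60 1 [-0.45  0.99  1.11  0.33  2.04  1.9 ]
pour az 5.5 -75 0 [-0.46  1.11  1.03  0.41  2.26 -1.21]
pour az 5.5 -75 1 [-0.46  1.11  1.03  0.41  2.26  1.93]
```

```bash
cat >> h.py <<'E'
D=np.deg2rad
def pose(g,ang,az,back=.019):
    a=D(ang); z=np.array([np.sin(a)*np.cos(az),np.sin(a)*np.sin(az),-np.cos(a)]); y=np.array([-np.sin(az),np.cos(az),0])
    Rm=np.c_[np.cross(y,z),y,z]
    return (np.array(g)+back*z).tolist(),Ro.from_matrix(Rm).as_euler('xyz').tolist()
AZ=-.07-np.pi/2; AL=50
E
python3 - <<'E'
from h import *
import pickle
w=pickle.load(open("w1.pkl","rb"))
L=ray(w,(271,84),.07); Rr=[ray(w,(376,92),.07),ray(w,(366,118),.07),ray(w,(366,120),.0)]
print("pinkL corner",L.round(3),"pinkR",np.round(Rr,3))
cup=[.4804,.3424]
ax=cup[0]+.07*.06
print("margins",ax-.043-L[0], min(r[0] for r in Rr)-ax-.043)
for g,a in [([*cup,.20],AL),([*cup,.042],AL)]:
    print(np.round(robot.inverse_kinematics(*pose(g,a,AZ)),2))
if ax-.043-L[0]>.006:
    robot.grip(.072)
    robot.move_to([.52,.2,.34],[np.pi,0,np.pi/2])
    robot.move_to(*pose([*cup,.20],AL,AZ))
    print(robot.state()["joints"].round(2),robot.state()["time_s"])
    c=shot("scene"); cv2.imwrite("pics/pre.png",cv2.resize(c["pixels"][70:230,100:300],(750,600)))
E
```

```text
pinkL corner [0.423 0.393 0.07 ] pinkR [[0.542 0.384 0.07 ]
 [0.533 0.356 0.07 ]
 [0.554 0.349 0.   ]]
margins 0.018146587137570447 0.005063996685989988
[ 0.69  0.85  1.21 -0.6   1.74  0.86]
[ 0.69  1.06  1.22 -0.59  1.55  0.99]
[ 0.69  0.85  1.2  -0.6   1.74  0.86] 7.4833
```

Run:
```python
import h; from h import *
import pickle
w=pickle.load(open("w1.pkl","rb"))
def pink(c,X,r=45):
    hsv=cv2.cvtColor(np.ascontiguousarray(c["pixels"]),cv2.COLOR_BGR2HSV)
    m=((hsv[...,0]>150)&(hsv[...,0]<178)&(hsv[...,1]>50)).astype(np.uint8)
    u=proj(c,X)[0]; k=np.zeros_like(m); cv2.circle(k,tuple(int(v) for v in u),r,1,-1); m*=k
    n,l,st,_=cv2.connectedComponentsWithStats(m); i=1+np.argmax(st[1:,4]); print(st[i]); m=(l==i).astype(np.uint8)
    cn,_=cv2.findContours(m,0,2); f=np.zeros_like(m); cv2.drawContours(f,cn,-1,1,-1); return f
h.bluemask=pink
for x0 in([.584,.355],[.395,.392]):
    p,f=cuppose([w],x0); C=np.array([[-1,-1],[1,-1],[1,1],[-1,1]])*.025@np.array([[np.cos(p[2]),np.sin(p[2])],[-np.sin(p[2]),np.cos(p[2])]])+p[:2]
    print(p.round(3),round(f,3),C.round(3).tolist())
```

```text
[ 364   92   73   53 2768]
[ 0.581  0.355 -0.232] 0.027 [[0.551, 0.336], [0.6, 0.325], [0.611, 0.373], [0.562, 0.385]]
[ 211   50   63   67 2209]
[0.39  0.393 0.747] 0.032 [[0.389, 0.358], [0.426, 0.392], [0.392, 0.428], [0.355, 0.394]]
```

View pics/pre.png

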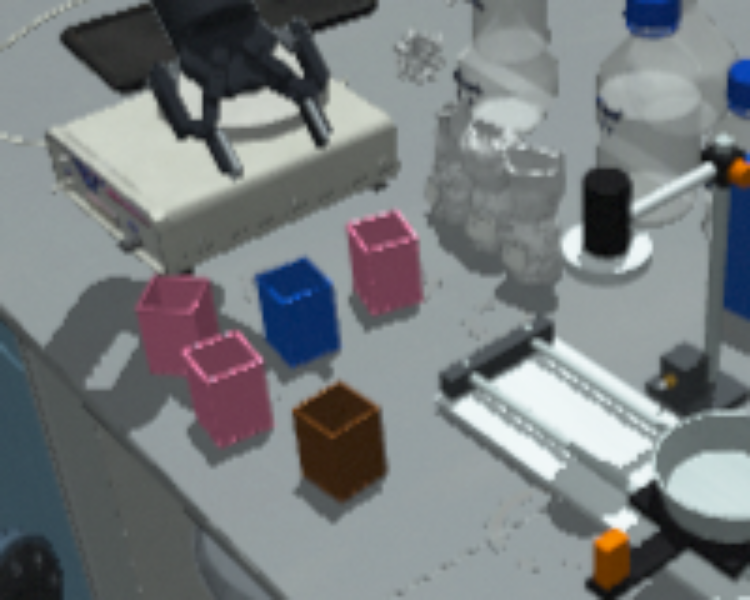

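The crop shows the gripper tilted above the blue cup at (298,310), and a balance behind it with its front bottom edge running from (160,272) to (395,170). I check the balance clearance before descending.

Run:
```python
from h import *
import pickle
c=pickle.load(open("c0.pkl","rb"))["scene"]
f=lambda u,z:ray(c,(100+u[0]/3.75,70+u[1]/3.75),z).round(3)
print("front-left bottom",f((165,272),0),"front right bottom",f((395,172),0),"top front left",f((160,218),.06),f((160,218),.05),"top fr right",f((400,130),.055), "topbackL",f((50,135),.055))
c=pickle.load(open("c0.pkl","rb"))["scene"]; s=.64
for z in(.08,.1): print("pan near edge",z,ray(c,(258*s,165*s),z).round(3),"flask top",ray(c,(254*s,102*s),.17).round(3),ray(c,(257*s,146*s),.09).round(3))
```

```text
front-left bottom [0.442 0.518 0.   ] front right bottom [0.707 0.52  0.   ] top front left [0.446 0.515 0.06 ] [0.453 0.529 0.05 ] top fr right [0.708 0.506 0.055] topbackL [0.44  0.721 0.055]
pan near edge 0.08 [0.567 0.562 0.08 ] flask top [0.64  0.674 0.17 ] [0.603 0.622 0.09 ]
pan near edge 0.1 [0.552 0.531 0.1  ] flask top [0.64  0.674 0.17 ] [0.603 0.622 0.09 ]
```

Run:
```python
from h import *
cup=[.4804,.3424]
robot.move_l(pose([*cup,.10],AL,AZ)[0],speed=.15)
robot.move_l(pose([*cup,.042],AL,AZ)[0],speed=.08)
s=robot.state(); print("down",s["wrist_force"].round(2),s["eef_pos"].round(4))
robot.grip(.03); s=robot.state(); print("grip",s["finger_gap"],s["gripper_force"],s["wrist_force"].round(2))
robot.move_l(pose([*cup,.10],AL,AZ)[0],speed=.08)
s=robot.state(); print("lift",s["finger_gap"],s["gripper_force"],s["wrist_force"].round(2),s["time_s"])
c=shot("side"); cv2.imwrite("pics/lift.png",cv2.resize(c["pixels"][70:230,130:330],(750,600)))
# tilt to tool down while rising, check IK and continuity of the whole route
az=-np.pi/2; di=np.array([.596,-.082])
for g,a,z in [([.46,.25,.24],25,AZ),([.47,.15,.24],0,az),([.47,-.04,.24],0,az),([.596,-.047,.15],0,az),([.596,-.047,.145],-30,az),([.596,-.047,.14],-65,az),([.596,-.047,.14],-75,az)]:
    q=robot.inverse_kinematics(*pose(g,a,z)); print(np.round(q,2) if q is not None else None)
```

```text
down [0.17 0.31 0.8 ] [0.4793 0.328  0.0295]
grip 0.049576944677864776 60.72168231010437 [-0.93  1.31  1.33]
lift 0.049375128909817705 60.81597447395325 [ 0.22 -0.39 -1.12] 10.4167
[ 0.48  0.53  1.55 -0.38  1.32  0.69]
[ 0.08  0.37  1.77 -0.    1.01  0.08]
[-0.32  0.34  1.82  0.    0.99 -0.32]
[-0.27  0.62  1.59 -0.    0.93 -0.27]
[-0.48  0.71  1.55  0.5   1.2  -0.74]
[-0.63  0.94  1.45  0.82  1.63 -0.99]
[-0.65  1.01  1.43  0.9   1.75 -1.02]
```

View pics/lift.png

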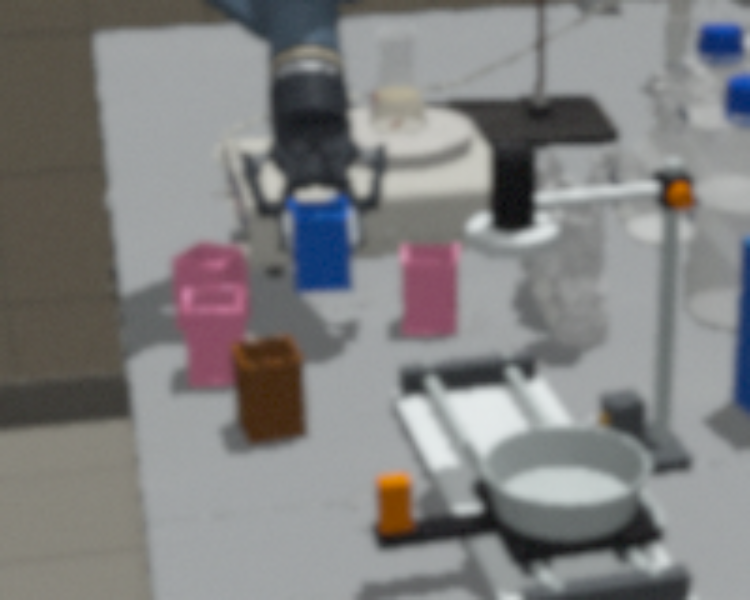

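The side view shows the cup held upright and lifted clear. Next I tilt it away from the head, move over the dish and pour.

Run:
```python
from h import *
az=-np.pi/2; G=[.596,-.047,.142]
robot.move_l(pose([.4804,.3424,.2],AL,AZ)[0],speed=.2)
for g,a,z in [([.46,.25,.24],25,AZ),([.47,.12,.24],0,az),([.47,-.06,.24],-10,az),([.596,-.05,.17],-15,az)]:
    robot.move_to(*pose(g,a,z))
s=robot.state(); print("over",s["time_s"],s["finger_gap"],s["joints"].round(2))
robot.move_l(*pose(G,-30,az),speed=.06)
for a in range(-40,-79,-7):
    robot.move_l(*pose(G,a,az),speed=.012)
robot.pause(.6)
s=robot.state(); print("poured",s["time_s"],s["finger_gap"],s["wrist_force"].round(2))
c=shot("scene"); d=shot("side")
cv2.imwrite("pics/pour.png",np.vstack([cv2.resize(c["pixels"][150:250,220:350],(520,300),interpolation=3),cv2.resize(d["pixels"][120:240,200:360],(520,300))]))
```

```text
over 13.675 0.049344620692089426 [-0.38  0.62  1.56  0.27  1.09 -0.53]
poured 17.0083 0.049509980128107194 [ 0.47  0.44 -0.57]
```

View pics/pour.png

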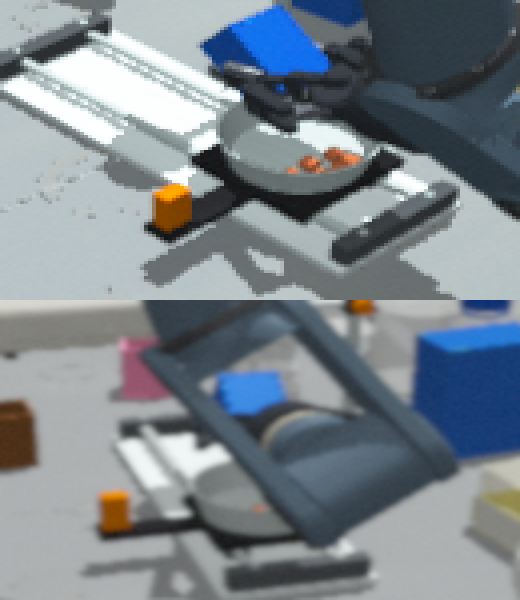

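Both views show the pellets in the dish (top crop, around (325,160)) and no stray ones. The wrist weight also fell by 0.6 N, which matches six pellets. Next I put the cup back on its old spot.

Run:
```python
from h import *
az=-np.pi/2; G=[.596,-.047,.142]; cup=[.4804,.3424]
robot.move_l(*pose(G,-40,az),speed=.03)
robot.move_l(*pose([.596,-.05,.17],-15,az),speed=.1)
for g,a,z in [([.47,-.06,.24],-10,az),([.47,.12,.24],0,az),([.46,.25,.24],25,AZ),([*cup,.2],AL,AZ)]:
    robot.move_to(*pose(g,a,z))
robot.move_l(pose([*cup,.07],AL,AZ)[0],speed=.15)
robot.move_l(pose([*cup,.044],AL,AZ)[0],speed=.05)
f0=robot.state()["wrist_force"][2]
for z in np.arange(.0435,.0405,-.0005):
    robot.move_l(pose([*cup,z],AL,AZ)[0],speed=.02); f=robot.state()["wrist_force"][2]-f0
    if f>1.5: break
print("touch",z,f)
robot.grip(.072); robot.pause(.2)
robot.move_l(pose([*cup,.10],AL,AZ)[0],speed=.1)
robot.move_l(pose([*cup,.2],AL,AZ)[0],speed=.2)
robot.move_to([.44,.12,.33],[np.pi,0,np.pi/2])
w=shot("wrist"); c=shot("scene"); print(robot.state()["time_s"],cuppose([c],cup))
import pickle; pickle.dump((w,c),open("w3.pkl","wb"))
cv2.imwrite("pics/placed.png",np.hstack([cv2.resize(c["pixels"][110:230,120:340],(440,240)),cv2.resize(w["pixels"],(320,240))]))
```

```text
touch 0.041999999999999996 2.5317008913038244
26.775 (array([ 0.48141073,  0.34551379, -0.16477729]), np.float64(0.05070603337612323))
```

View pics/placed.png

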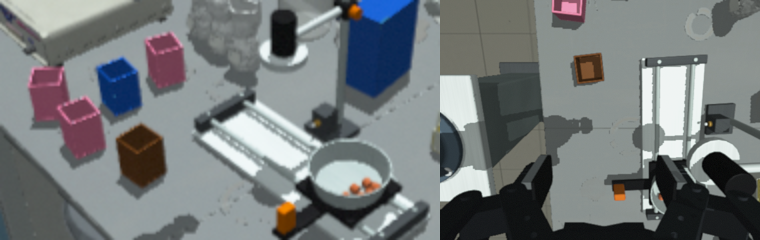

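The view shows the blue cup standing at (119,85), all the pellets in the dish, and nothing disturbed. Now for the grip.

```bash
cat >> h.py <<'E'
PSI=.056; rr=np.array([-np.sin(PSI),np.cos(PSI),0]); nn=np.array([np.cos(PSI),np.sin(PSI),0])
E
python3 - <<'E'
from h import *
g=[.4715,-.088,.070]
robot.move_to(*pose([.45,-.085,.20],0,PSI)); robot.grip(.085)
robot.move_to(*pose([g[0],g[1],.15],0,PSI)); robot.move_l(*pose(g,0,PSI),speed=.1)
robot.pause(.2); s=robot.state(); b=s["wrist_force"]; print("down",b.round(2),s["eef_pos"].round(4),s["joints"].round(2))
robot.grip(.0); robot.pause(.2); s=robot.state(); F=s["wrist_force"]-b
print("grip",s["finger_gap"],s["gripper_force"],F.round(2),s["time_s"])
p0=s["eef_pos"].copy(); np.save("slide0.npy",np.r_[p0,b])
lat=0
for d in np.arange(.02,.081,.02):
    robot.move_l((p0+rr*d+nn*lat).tolist(),speed=.08); robot.pause(.1)
    s=robot.state(); F=s["wrist_force"]-b; print(d,"rail",(F@rr).round(2),"lat",(F@nn).round(2),"z",F[2].round(2),s["finger_gap"],s["time_s"])
E
```

```text
down [0.56 0.61 0.07] [ 0.4718 -0.0881  0.0516] [-0.42  0.65  1.93 -0.    0.55 -2.04]
grip 0.015226311564323919 58.6198890209198 [-0.97  0.59  3.42] 31.1917
0.02 rail 0.85 lat -0.9 z 2.38 0.015541231265920458 31.6917
0.04 rail 0.91 lat -1.18 z 2.59 0.015378026977925754 32.1917
0.06 rail 1.21 lat -1.6 z 3.09 0.015234422060331793 32.6917
0.08 rail 1.45 lat -1.41 z 2.4 0.015256318951748544 33.1917
```

Run:
```python
from h import *
z=np.load("slide0.npy"); p0,b=z[:3],z[3:]
for d in np.r_[np.arange(.09,.131,.005),np.arange(.132,.1375,.001)]:
    robot.move_l((p0+rr*d).tolist(),speed=.03)
    s=robot.state(); F=s["wrist_force"]-b; a=(s["eef_pos"]-p0)@rr
    print(round(d,4),"act",a.round(4),"rail",(F@rr).round(2),"lat",(F@nn).round(2),round(s["time_s"],2))
    if F@rr>3 and d>.115: print("pull"); break
    if F@rr<-9: print("hard"); break
```

```text
0.09 act 0.0905 rail 1.01 lat -2.61 33.67
0.095 act 0.0954 rail 1.26 lat -2.23 33.99
0.1 act 0.1004 rail 1.01 lat -2.03 34.31
0.105 act 0.1052 rail -0.19 lat -3.32 34.62
0.11 act 0.1101 rail -0.81 lat -2.89 34.94
0.115 act 0.1149 rail -2.36 lat -3.34 35.26
0.12 act 0.1209 rail 4.22 lat -2.71 35.58
pull
```

The ramp runs from about 0.103 to 0.119, so the notch should be near 0.141, which agrees with the picture. I creep on from here.

Run:
```python
from h import *
z=np.load("slide0.npy"); p0,b=z[:3],z[3:]
for d in np.r_[.125,.130,np.arange(.133,.1466,.001)]:
    robot.move_l((p0+rr*d).tolist(),speed=.015); robot.pause(.15)
    s=robot.state(); F=s["wrist_force"]-b; a=(s["eef_pos"]-p0)@rr
    print(round(d,4),"act",a.round(4),"rail",(F@rr).round(2),"lat",(F@nn).round(2),round(s["time_s"],2))
    if d>.135 and F@rr>3.5: print("pull"); break
    if F@rr<-6: print("hard"); break
```

```text
0.125 act 0.1245 rail -4.34 lat -3.6 36.21
0.13 act 0.1295 rail -3.63 lat -4.09 36.84
0.133 act 0.1332 rail -0.01 lat -3.51 37.34
0.134 act 0.1343 rail 0.16 lat -3.21 37.74
0.135 act 0.1353 rail 2.28 lat -4.1 38.14
0.136 act 0.1366 rail 3.81 lat -2.73 38.54
pull
```

Run:
```python
from h import *
z=np.load("slide0.npy"); p0,b=z[:3],z[3:]
pulled=False
for d in np.arange(.137,.1475,.001):
    robot.move_l((p0+rr*d).tolist(),speed=.01); robot.pause(.2)
    s=robot.state(); F=s["wrist_force"]-b; f=F@rr; a=(s["eef_pos"]-p0)@rr
    print(round(d,4),"act",a.round(4),"rail",f.round(2),"lat",(F@nn).round(2),round(s["time_s"],2))
    pulled|=f>5
    if f<(-1.5 if pulled else -5): print("past middle"); break
```

```text
0.137 act 0.1375 rail 4.44 lat -3.37 38.99
0.138 act 0.138 rail 1.45 lat -4.69 39.44
0.139 act 0.1383 rail -2.74 lat -5.79 39.89
0.14 act 0.1386 rail -6.8 lat -5.21 40.34
past middle
```

Run:
```python
from h import *
z=np.load("slide0.npy"); p0,b=z[:3],z[3:]
for d in (.1392,.1385):
    robot.move_l((p0+rr*d).tolist(),speed=.01); robot.pause(.3)
    s=robot.state(); F=s["wrist_force"]-b; a=(s["eef_pos"]-p0)@rr
    print(d,"act",a.round(4),"rail",(F@rr).round(2),"lat",(F@nn).round(2),s["finger_gap"],s["gripper_force"],round(s["time_s"],2))
c=shot("scene"); d=shot("side")
# dish centre along rail relative to the detent ball
B=np.array([.6628,.0634,.036])
for n,cc in(("scene",c),("side",d)):
    robot.masks_of(n,"dish")
    for m in robot.masks_of(n,"dish")[:1]: print(n,m["p"],m["box"])
u=proj(c,[B])[0]; print(u,proj(d,[B])[0])
cv2.imwrite("pics/fin.png",np.hstack([cv2.resize(c["pixels"][120:220,215:315],(400,400),interpolation=3),cv2.resize(d["pixels"][130:230,220:320],(400,400),interpolation=3)]))
```

```text
0.1392 act 0.1383 rail -4.95 lat -5.56 0.015540226996873008 59.89505589008331 40.89
0.1385 act 0.1382 rail -2.97 lat -4.86 0.015052063354222616 59.91655647754669 41.44
scene 0.97 [222.2, 161.2, 285.4, 204.0]
side 0.77 [220.4, 159.9, 290.8, 199.8]
[277.67517217 171.32151404] [289.21214388 181.45253891]
```

View pics/fin.png

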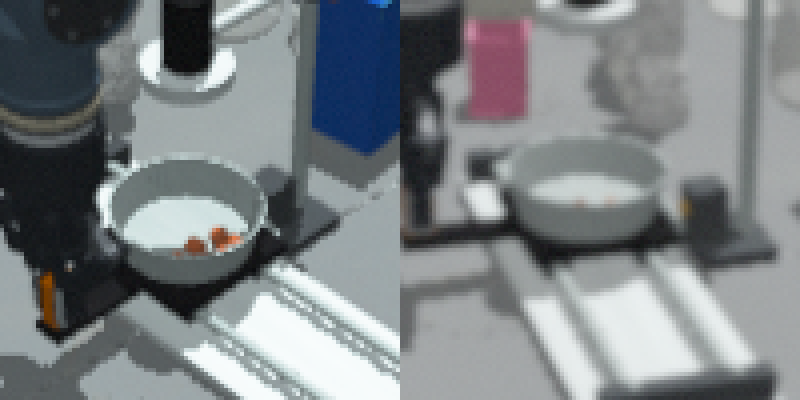

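The dish sits beside the detent block under the head, with the pellets inside and the grip between the fingers. The force profile (pull-in, then a stiff seat at 0.138) confirms the notch. I relax the remaining push and hand in.

Run:
```python
from h import *
z=np.load("slide0.npy"); p0,b=z[:3],z[3:]
robot.move_l((p0+rr*.1381-nn*.0005).tolist(),speed=.01); robot.pause(.4)
s=robot.state(); F=s["wrist_force"]-b; print(((s["eef_pos"]-p0)@rr).round(4),(F@rr).round(2),(F@nn).round(2),s["finger_gap"],s["time_s"])
print(robot.close_job())
```

```text
0.1381 0.51 -2.64 0.01517097044427719 42.3917
the job is handed in; nothing more can be done
None
```

The job is handed in at 42.4 s on the robot's clock: the pellets are in the dish, the empty cup stands upright and released, and the arm is holding the orange grip with the stage in the notch; the seating was confirmed by the push-force profile because I never had the notch itself in view.

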